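Refit the guide rod of a small bench press

TASK

Push the upper brass bushing of the small press frame down until its flange is fully home on the arm, then take the guide rod (the tallest tool in the wooden block, with a cylindrical head), thread it from above through the upper bushing and then the lower one. Finish while still holding the rod there, upright and still, its nose showing below the lower boss but well clear of the base plate and its head off the upper bushing, so that I can tighten the set screw: do not let go. Leave the other two tools in the block and everything else on the bench where they are.

Things in the scene. Friction and masses are not known exactly. Their poses are not given: they have to be found in the camera images.
- frame: small dark iron press frame, fixed, C-shaped: base plate 110 x 130 x 12 mm, a column at local y 45 to 75 mm (125 mm tall) and two level arms ending in round bosses 44 mm across, one above the other: lower boss 45 to 65 mm, upper boss 105 to 125 mm above the bench. Origin: on the common vertical axis (z) of both brass bushings, at bench level under the base plate
- bush (a joint): how far the upper bushing has been pushed down into the upper boss, in m: 0 = standing 10 mm proud, 0.010 = fully home, flange on the boss. It starts proud by 5 to 10 mm, resists with about 7 N of friction and stays where it is left
- bush_top (a point): centre of the top face of the upper bushing, on the bore axis: a brass flange 40 mm across and 5 mm thick with a plain 13 mm bore. The flange may be pressed with shut fingertips over the bore. When fully home its top is 130 mm above the bench
- low_bore (a point): mouth of the lower bushing (fixed, bore 13 mm, 20 mm long), on the bore axis at the top of the lower boss, 65 mm above the bench. Below this boss there is 33 mm of open space down to the base plate, above it 40 mm up to the upper boss
- block: wooden tool block, fixed, 70 x 160 x 60 mm, with a row of three holes 50 mm apart along its local y (local y -50, 0, +50 mm), each 11 mm wide and 50 mm deep. Origin: centre of its underside. The guide rod and two other tools stand in the holes, in any order
- rod_head (a point): centre of the head of the guide rod, the tallest tool in the block: plain steel, 10 mm round shaft 125 mm long under a cylindrical head 20 mm across and 35 mm tall. The point is half-way up the head, 142.5 mm above the nose; z runs up the rod. 100 to 200 g. Stands loosely upright in its hole, this point about 152 mm above the bench
- rod_tip (a point): the lower end of the guide rod, at the tip of its nose, on the rod's axis; z runs along the rod to its head. The last 8 mm taper from 10 mm to 6 mm across
- stamp: steel stamping tool standing in the block, like the guide rod but shorter: cylindrical head 18 mm across, 30 mm tall, top 122 mm above the bench. Leave it. Origin: its lower end
- awl: tool with a rounded wooden handle 26 mm across standing in the block, top about 126 mm above the bench. Leave it. Origin: its lower end
- jar: small glass jar with a black lid, 44 mm across, 60 mm tall, standing between the frame and the block; a bystander; origin at the centre of its underside
- bottle: blue squeeze bottle, 50 mm across, 140 mm tall; a bystander; origin at the centre of its underside
- tin: steel tin, 70 mm across, 70 mm tall; a bystander; origin at the centre of its underside
- hammer: hammer lying flat, wooden handle, 260 mm long; a bystander; origin at the centre of its underside
- driver: screwdriver lying flat, wooden handle, 170 mm long; a bystander; origin at the centre of its underside
- wrench: steel wrench lying flat, 180 mm long; a bystander; origin at the centre of its underside
- bowl: copper bowl, 90 mm across, 40 mm tall; a bystander; origin at the centre of its underside
Things that resemble listed ones, but are neither listed nor needed, are in the scene too. What is shaped like the part that bears rod_head but red is not meant.

How it is judged:
By the outcome, as a careful person would: the job done as asked, in the order asked, and still so for the second after the job is handed in, while the arm keeps its last pose, push and grip.
It also fails if it takes over 72 s, if anything falls off the work surface, if the arm or the gripper's body presses on something with over 40 N, if the wrist force passes 120 N, or if a joint passes its speed limit or range.

ROBOT

A 6-joint arm with a two-finger parallel gripper is mounted at the origin on the work surface. World frame = base frame: x ahead of the robot, y to its left, z up, the work surface at z = 0. Lengths are in m, angles in rad, forces in N, time in s.
With the tool pointing down it reaches from about 0.375 to 0.975 m from the base axis. Payload 3.8 kg.
Tool frame: the origin (TCP) lies midway between the tips of the shut fingers; the grasp point (between the pads) lies 19 mm behind it; z points along the fingers, y is the line along which they close (so a half turn about z gives the same grasp; the last joint's range is limited). The gripper opens to 85 mm and grips with 20 to 120 N. Pads are 22 mm wide; open, the fingers measure 114 mm over their backs; the gripper's body (76 mm by 85 mm) begins 54 mm behind the grasp point. The pads swing forward as they close: fully open they stand 13 mm farther back than shut.
Start: joints at [-1.17, 0.264, 1.604, -0, 1.274, -0.037], TCP at [0.286, -0.611, 0.231] pointing down, gripper open.
Joint ranges: [-2.63, 2.63], [-0.94, 2.18], [0.31, 2.57], [-1.31, 4.45], [0, 2.66], [-2.55, 2.55]. Speed limits (rad/s): [2.57, 2.57, 3.14, 3.14, 3.14, 3.14].

INTERFACE

Orientations are given as a rotation vector (axis times angle).
In Python, from workcell import bot gives the robot as it stands.
- The arm moves only by the tool step_arm, never from a script. Its argument "motion" is a list of rows, each a list of 5 numbers: the finger opening in cm, from 0 to 8.54, then the shift along the tool's x, y, z in cm, then the turn about the tool's z in degrees. In form: [[claw, dx, dy, dz, twist], ...]. A call has 1 to 20 rows; each row is the pose to reach, as a shift and turn from the pose commanded when the call began, along the tool's axes at that moment; what a row does not reach only later rows make up. A row lasts 1/10 s, in which the tool goes at most 50 mm and 8.59 degrees, less where a joint would pass 70% of its speed; a pose out of reach is approached as far as the arm can. A call with a gripper value outside its range is refused whole. The fingers move at their own pace and stop on an object; "force" is the grip in N (left out, the last holds). Time passes only in rows, so rows that repeat a pose let the fingers close. It gives the time, the measured TCP pose, the force, the opening and the grip force at its end, in the units of the state.
- bot.read_state(): the state, without advancing time (a new reading comes with each control period).
- bot.read_camera(name): name is "scene" or "top" or "wrist"; returns (picture, depth): 480x640x3 uint8, red, green, blue; 480x640 float32, m along the optical axis (not along the pixel's ray), 0 where there is no reading.
- bot.calibration(name): a dict with "mtx" (3x3 intrinsics, pixels), "origin" and "orientation" of the camera in the world; the wrist camera has in their place "T_tool_cam" (4x4, takes a point from camera to tool coordinates, whose origin is the TCP and whose axes are the flange's). Camera axes: x right, y up, looking along -z (the intrinsics and any distortion apply to the point x, -y, -z); pixel columns grow to the right and rows downward; lengths in m; the calibration is good to about 2 mm. A picture is of the moment at which its call begins: read the wrist's pose just before it. calibration takes no time and is no camera call.
- bot.finish_job(): hands the job in; it is judged then, once.
The state is a dict: "time": time; "q": joint angles; "joint_vel": joint speeds; "joint_torque": joint torques, N m; "tool_pos": TCP position; "tcp_rot": TCP orientation; "wrist_force": force on the tool from outside, world axes, zero at the start; "torque": the same for the moment, N m; "width": opening from 0.0 (shut) to 1.0 (fully open); "grip_force": force on a finger pad.
Only numpy, scipy, OpenCV 4.12 (cv2) and the standard library are available. Lean on these libraries where they do the work, as an engineer would, in place of code of your own. Each camera call takes 0.05 s, during which the arm holds its last target. There are 200 camera calls.

## Working session

There is one attempt and no reset: what is moved stays moved. The work goes in short steps, Python scripts to look and compute and a tool call to move; the robot and the scene stay as the last step left them, time stands still between calls to the robot, and variables do not carry over. Pictures are saved under pics/ and viewed, at most 10 in all, crops included, and the job is handed in when it is done.

Besides the shell and the picture viewer there is one more tool, called after "Request:" as name(argument=value, ...), one argument or row to a line, values as JSON. step_arm: Moves the arm, as the interface text tells. Its arguments: {"type":"object","properties":{"motion":{"type":"array","items":{"type":"array","items":{"type":"number"}}},"force":{"type":"number"}},"required":["motion"]}

```bash
mkdir -p pics
cat > h.py <<'E'
import numpy as np, cv2
from scipy.spatial.transform import Rotation as R
from workcell import bot
def pose(name):
    c=bot.calibration(name)
    if name=="wrist":
        s=bot.read_state(); T=np.eye(4); T[:3,:3]=R.from_rotvec(s["tcp_rot"]).as_matrix(); T[:3,3]=s["tool_pos"]
        return c, T@np.array(c["T_tool_cam"])
    o=np.array(c["orientation"]); T=np.eye(4)
    T[:3,:3]=R.from_rotvec(o).as_matrix() if o.size==3 else o
    T[:3,3]=c["origin"]; return c,T
def shot(name,fn=None):
    c,T=pose(name); im,d=bot.read_camera(name)
    if fn: cv2.imwrite("pics/"+fn+".png",im[:,:,::-1])
    K=np.array(c["mtx"]); v,u=np.mgrid[:480,:640]
    dist=c.get("dist",c.get("distortion"))
    P=np.stack([u,v],-1).reshape(-1,1,2).astype(float)
    n=cv2.undistortPoints(P,K,None if dist is None else np.array(dist,float)).reshape(480,640,2)
    X=np.stack([n[...,0]*d,-n[...,1]*d,-d],-1)@T[:3,:3].T+T[:3,3]
    X[d==0]=np.nan
    return im,X
E
python3 - <<'E'
from h import *
for n in("scene","top","wrist"): print(n,bot.calibration(n))
print(bot.read_state())
for n in("scene","top"):
    im,X=shot(n,n+"0"); np.savez("/tmp/"+n,im=im,X=X)
E
```

```text
scene {'mtx': array([[436.86933618,   0.        , 315.1797913 ],
       [  0.        , 436.86933618, 236.86386112],
       [  0.        ,   0.        ,   1.        ]]), 'origin': array([ 1.1156443 , -0.61685657,  0.6631312 ]), 'orientation': array([0.92308729, 0.3259752 , 0.65864537])}
top {'mtx': array([[622.26568998,   0.        , 323.11107425],
       [  0.        , 622.26568998, 246.84123471],
       [  0.        ,   0.        ,   1.        ]]), 'origin': array([0.26360262, 0.00907767, 1.58871905]), 'orientation': array([ 0.18861206, -0.19034556, -1.58831593])}
wrist {'mtx': array([[399.64045169,   0.        , 319.39953233],
       [  0.        , 399.64045169, 240.55151146],
       [  0.        ,   0.        ,   1.        ]]), 'T_tool_cam': array([[ 8.21305203e-04,  9.66112874e-01,  2.58118657e-01,
         6.46889818e-02],
       [ 9.99999421e-01, -6.14031709e-04, -8.83627676e-04,
         3.14141006e-04],
       [-6.95191033e-04,  2.58119233e-01, -9.66112819e-01,
        -1.42766623e-01],
       [ 0.00000000e+00,  0.00000000e+00,  0.00000000e+00,
         1.00000000e+00]])}
{'time': 0.0, 'q': array([-1.16987540e+00,  2.64758817e-01,  1.60538158e+00,  4.59585191e-06,
        1.27367140e+00, -3.68778454e-02]), 'joint_vel': array([-0.00217647, -0.00051059, -0.00259985,  0.00145343,  0.00023931,
        0.00120111]), 'joint_torque': array([ 9.24665692e-04, -5.15108299e+01, -3.67315507e+01,  2.88726305e-04,
        1.28388868e-02,  1.63816651e-05]), 'tool_pos': array([ 0.28589427, -0.61066464,  0.22995409]), 'tcp_rot': array([-3.06449418e+00, -6.81737626e-01,  6.23779669e-04]), 'wrist_force': array([ 0.11912171, -0.30834773, -0.27087128]), 'torque': array([0.00572002, 0.03965439, 0.00231863]), 'grip_force': 0.0, 'width': 1.003401581166745}
```

View pics/scene0.png

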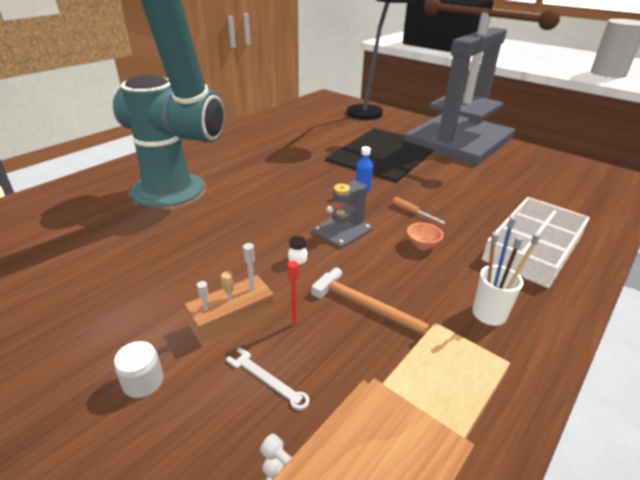

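View pics/top0.png

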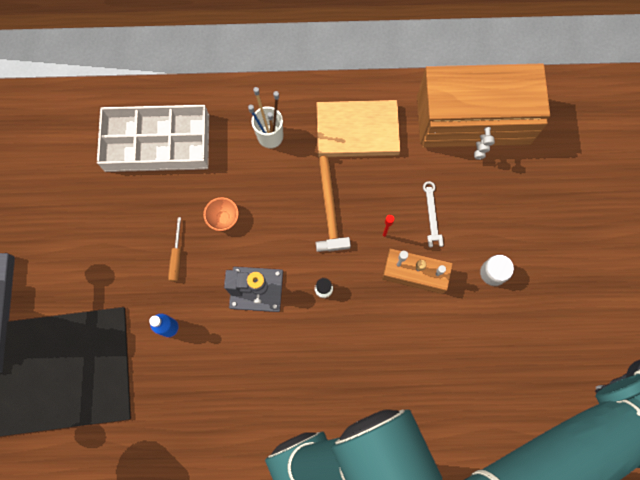

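The scene view shows the frame with its brass flange at about (342,189). The guide rod's head is at (249,252), the rearmost and tallest tool in the block, and the red decoy is at (293,270). The top view shows the bushing at (256,280) with its column towards image left, the rod head at (403,258), the awl at (421,265), the stamp at (441,270) and the jar at (323,288).

Run:
```python
from h import *
def rep(n,X,im,box,zlo,zhi,sel=None):
    u0,u1,v0,v1=box; P=X[v0:v1,u0:u1].reshape(-1,3);C=im[v0:v1,u0:u1].reshape(-1,3).astype(int)
    m=(P[:,2]>zlo)&(P[:,2]<zhi)
    if sel: m&=sel(C)
    P=P[m]; print(n,len(P),np.median(P,0).round(4),((P.min(0)+P.max(0))/2).round(4),np.ptp(P,axis=0).round(4))
yel=lambda C:(C[:,0]>C[:,2]*1.8)&(C[:,1]>C[:,2]*1.4)
for n,bx in(("top",dict(bush=(240,275,265,295),rod=(393,412,245,270),awl=(413,430,255,275),stamp=(432,450,262,280),jar=(310,336,275,302),col=(224,250,265,300),bottle=(145,180,310,340),frame=(215,290,260,315))),("scene",dict(bush=(325,358,180,200),rod=(240,257,238,275)))):
    D=np.load("/tmp/"+n+".npz");X=D["X"];im=D["im"]
    for k,b in bx.items():
        rep(n+" "+k,X,im,b,{"bush":.115,"rod":.13,"awl":.09,"stamp":.1,"jar":.05,"col":.1,"bottle":.1,"frame":.006}[k],.2,yel if k=="bush" else None)
    if n=="top":
        P=X[240:300,375:465].reshape(-1,3);P=P[(P[:,2]>.045)&(P[:,2]<.068)]
        print("block",cv2.minAreaRect(P[:,:2].astype(np.float32)*1000))
        P=X[258:318,215:292].reshape(-1,3);P=P[(P[:,2]>.006)&(P[:,2]<.02)]
        print("base",cv2.minAreaRect(P[:,:2].astype(np.float32)*1000))
print(R.from_rotvec(bot.read_state()["tcp_rot"]).as_matrix().round(3))
```

```text
top bush 213 [0.5438 0.1666 0.1377] [0.5437 0.167  0.132 ] [0.0378 0.0402 0.0337]
top rod 80 [ 0.5866 -0.184   0.1678] [ 0.5889 -0.1855  0.1573] [0.0216 0.0201 0.0393]
top awl 93 [ 0.5737 -0.2319  0.1204] [ 0.5763 -0.233   0.1184] [0.0236 0.0232 0.0284]
top stamp 60 [ 0.5611 -0.2797  0.1204] [ 0.5622 -0.2816  0.114 ] [0.0172 0.017  0.0254]
top jar 200 [0.5407 0.0031 0.06  ] [0.541  0.004  0.0599] [0.0401 0.0375 0.0191]
top col 441 [0.5466 0.2133 0.1246] [0.5488 0.21   0.1223] [0.0466 0.0606 0.0445]
top bottle 169 [0.4514 0.396  0.1328] [0.4536 0.398  0.1239] [0.038  0.032  0.0476]
top frame 2299 [0.5339 0.1758 0.0158] [0.5504 0.1882 0.0774] [0.1447 0.1908 0.1428]
block ((577.1116333007812, -234.16358947753906), (160.31661987304688, 74.81719207763672), 74.80636596679688)
base ((549.2364501953125, 185.77410888671875), (196.2799072265625, 154.39186096191406), 88.44147491455078)
scene bush 123 [0.5452 0.1613 0.139 ] [0.5446 0.1655 0.1335] [0.0374 0.0379 0.0186]
scene rod 199 [ 0.5939 -0.1894  0.1587] [ 0.5897 -0.1858  0.1522] [0.0188 0.0194 0.0435]
[[ 0.906  0.424 -0.001]
 [ 0.424 -0.906  0.002]
 [ 0.    -0.002 -1.   ]]
```

Request:
step_arm(
  motion=[
    [0,56.3,-59.5,1,-49],
    [0,56.3,-59.5,1,-49],
    [0,56.3,-59.5,1,-49],
    [0,56.3,-59.5,1,-49],
    [0,56.3,-59.5,1,-49],
    [0,56.3,-59.5,1,-49],
    [0,56.3,-59.5,1,-49],
    [0,56.3,-59.5,1,-49],
    [0,56.3,-59.5,1,-49],
    [0,56.3,-59.5,1,-49],
    [0,56.3,-59.5,1,-49],
    [0,56.3,-59.5,1,-49],
    [0,56.3,-59.5,1,-49],
    [0,56.3,-59.5,1,-49],
    [0,56.3,-59.5,1,-49],
    [0,56.3,-59.5,1,-49],
    [0,56.3,-59.5,1,-49],
    [0,56.3,-59.5,1,-49],
    [0,56.3,-59.5,1,-49],
    [0,56.3,-59.5,1,-49],
  ],
)

```text
time: 2.1
tool_pos: [0.5433, 0.1647, 0.221]
tcp_rot: [2.509, 1.891, -0.002]
wrist_force: [0.6, 0.8, -0.2]
width: 0.0
grip_force: 0.0
```

Run:
```python
from h import *
im,X=shot("wrist","w1"); s=bot.read_state(); print(s["time"],s["tool_pos"],R.from_rotvec(s["tcp_rot"]).as_matrix().round(4),s["q"].round(3),s["wrist_force"])
C=im.astype(int); m=(C[...,0]>C[...,2]*1.8)&(C[...,1]>C[...,2]*1.4)&(X[...,2]>.125)&(X[...,2]<.15)
P=X[m]; print(len(P),np.median(P,0),(P.min(0)+P.max(0))/2,np.ptp(P,axis=0)); v,u=np.nonzero(m); print(cv2.minEnclosingCircle(np.stack([u,v],1).astype(np.float32)), cv2.minEnclosingCircle((P[:,:2]*1000).astype(np.float32)))
```

```text
2.15 [0.54339201 0.16456247 0.22114152] [[ 2.759e-01  9.612e-01 -5.000e-04]
 [ 9.612e-01 -2.759e-01 -6.000e-04]
 [-8.000e-04 -3.000e-04 -1.000e+00]] [ 2.510e-01  6.900e-02  1.848e+00 -1.000e-03  1.225e+00  5.300e-01] [-0.00843534 -0.61225325 -0.38518482]
3136 [0.54328248 0.16594475 0.13836802] [0.54324141 0.16605521 0.13280086] [0.03931349 0.03891976 0.0155738 ]
((319.0, 244.5), 33.634159088134766) ((543.2885131835938, 165.8428955078125), 19.95325469970703)
```

View pics/w1.png

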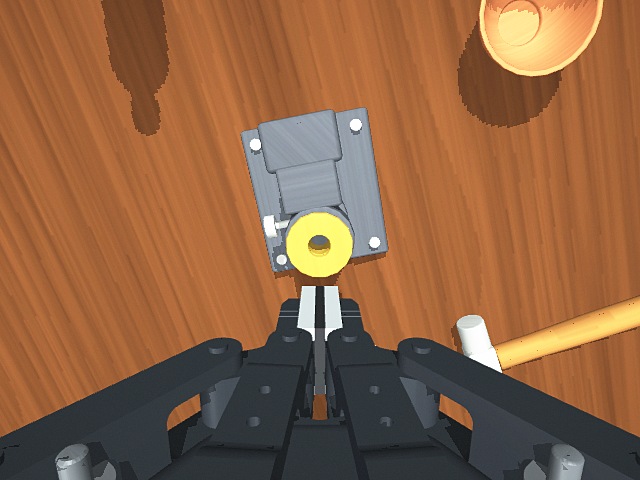

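The wrist view shows the flange ring centred at (319,244), unobstructed beyond the shut fingertips. Its top is at z≈0.138, so it stands about 8 mm proud.

Request:
step_arm(
  motion=[
    [0,0.1,0,4,0],
    [0,0.1,0,7.5,0],
    [0,0.1,0,7.9,0],
    [0,0.1,0,8.2,0],
    [0,0.1,0,8.4,0],
    [0,0.1,0,8.6,0],
    [0,0.1,0,8.8,0],
    [0,0.1,0,8.9,0],
    [0,0.1,0,9.0,0],
    [0,0.1,0,9.0,0],
  ],
  force=40,
)

```text
time: 3.15
tool_pos: [0.5455, 0.1672, 0.1339]
tcp_rot: [2.506, 1.892, 0.004]
wrist_force: [-1.8, -1.3, 5.8]
width: -0.0
grip_force: 2.6
```

Request:
step_arm(
  motion=[
    [0,0,0,0.2,0],
    [0,0,0,0.3,0],
    [0,0,0,0.4,0],
    [0,0,0,0.5,0],
    [0,0,0,0.5,0],
  ],
)

```text
time: 3.65
tool_pos: [0.5456, 0.1672, 0.1299]
tcp_rot: [2.506, 1.892, 0.004]
wrist_force: [-4.0, -2.1, 10.4]
width: 0.004
grip_force: 5.3
```

Request:
step_arm(
  motion=[
    [0,0,0,0.2,0],
    [0,0,0,0.4,0],
    [0,0,0,0.6,0],
    [0,0,0,0.6,0],
  ],
)

```text
time: 4.05
tool_pos: [0.5459, 0.1672, 0.1294]
tcp_rot: [2.505, 1.892, 0.005]
wrist_force: [-16.9, -6.1, 39.1]
width: 0.003
grip_force: 19.4
```

Request:
step_arm(
  motion=[
    [0,0,0,-2,0],
    [0,0,0,-6,0],
    [0,0,0,-10.1,0],
    [0,0,0,-10.1,0],
    [0,0,0,-10.1,0],
  ],
)

```text
time: 4.55
tool_pos: [0.5456, 0.1676, 0.2242]
tcp_rot: [2.506, 1.891, 0.008]
wrist_force: [0.5, -0.4, -2.1]
width: -0.001
grip_force: 0.0
```

Run:
```python
from h import *
im,X=shot("wrist"); s=bot.read_state(); print(s["tool_pos"],R.from_rotvec(s["tcp_rot"]).as_matrix().round(4))
C=im.astype(int); m=(C[...,0]>C[...,2]*1.8)&(C[...,1]>C[...,2]*1.4)&(X[...,2]>.122)&(X[...,2]<.15)
m=cv2.morphologyEx(m.astype(np.uint8),cv2.MORPH_OPEN,np.ones((3,3)))>0
P=X[m]; print(len(P),np.median(P,0),cv2.minEnclosingCircle((P[:,:2]*1000).astype(np.float32)))
Q=X[150:190,270:340].reshape(-1,3); print(np.nanmedian(Q,0))
t=np.array([.5885,-.1855,.24])-s["tool_pos"]; print(t@R.from_rotvec(s["tcp_rot"]).as_matrix())
```

```text
[0.54433276 0.16731509 0.22214407] [[ 2.741e-01  9.617e-01  1.600e-03]
 [ 9.617e-01 -2.741e-01  4.000e-04]
 [ 8.000e-04  1.400e-03 -1.000e+00]]
2815 [0.54345825 0.16599746 0.12999068] ((543.1007080078125, 164.94302368164062), 20.758365631103516)
[0.54957414 0.21219896 0.12499485]
[-0.327179    0.13921284 -0.01793746]
```

Request:
step_arm(
  motion=[
    [4.5,-32.7,13.9,-1.8,0],
    [4.5,-32.7,13.9,-1.8,0],
    [4.5,-32.7,13.9,-1.8,0],
    [4.5,-32.7,13.9,-1.8,0],
    [4.5,-32.7,13.9,-1.8,0],
    [4.5,-32.7,13.9,-1.8,0],
    [4.5,-32.7,13.9,-1.8,0],
    [4.5,-32.7,13.9,-1.8,0],
    [4.5,-32.7,13.9,-1.8,0],
    [4.5,-32.7,13.9,-1.8,0],
    [4.5,-32.7,13.9,-1.8,0],
  ],
)

```text
time: 5.7
tool_pos: [0.5876, -0.1836, 0.2384]
tcp_rot: [-2.505, -1.894, 0.001]
wrist_force: [-0.1, 0.6, 0.4]
width: 0.524
grip_force: 0.0
```

Run:
```python
from h import *
im,X=shot("wrist","w2"); s=bot.read_state(); Rm=R.from_rotvec(s["tcp_rot"]).as_matrix(); print(s["time"],s["tool_pos"],Rm.round(4),s["width"])
Z=X[...,2]; d=np.linalg.norm(X[...,:2]-[.5885,-.1855],axis=-1)
m=(Z>.162)&(Z<.176)&(d<.03); P=X[m]; v,u=np.nonzero(m); print(len(P),u.mean(),v.mean(),np.median(P,0),cv2.minEnclosingCircle((P[:,:2]*1000).astype(np.float32)))
c=np.array([*np.median(P[:,:2],0),.133])-s["tool_pos"]; print(c@Rm)
```

```text
5.75 [ 0.58781545 -0.18358155  0.23871502] [[ 2.723e-01  9.622e-01 -1.000e-03]
 [ 9.622e-01 -2.723e-01  7.000e-04]
 [ 4.000e-04 -1.100e-03 -1.000e+00]] 0.529648504540493
1018 319.3811394891945 257.90471512770137 [ 0.58691383 -0.18531326  0.16994435] ((586.6102294921875, -186.31019592285156), 10.144319534301758)
[-0.00195881 -0.00027466  0.10571455]
```

View pics/w2.png

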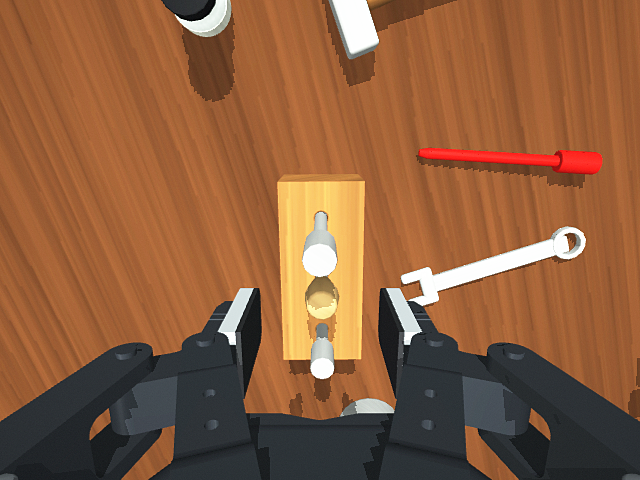

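The wrist view shows the rod's head top at (319,258), centred between the open pads. The awl is at (322,298) and the stamp at (322,365), both clear of the finger line.

Request:
step_arm(
  motion=[
    [4.5,-0.2,0,4,0],
    [4.5,-0.2,0,8,0],
    [4.5,-0.2,0,10.4,0],
    [4.5,-0.2,0,10.4,0],
    [4.5,-0.2,0,10.4,0],
    [1.5,-0.2,0,10.4,0],
    [1.5,-0.2,0,10.4,0],
    [1.5,-0.2,0,10.4,0],
    [1.0,-0.2,0,10.4,0],
    [1.0,-0.2,0,10.4,0],
    [1.0,-0.2,0,10.4,0],
    [1.0,-0.2,0,10.4,0],
  ],
  force=60,
)

```text
time: 6.95
tool_pos: [0.5888, -0.1878, 0.138]
tcp_rot: [2.506, 1.891, 0.003]
wrist_force: [-1.9, 0.6, 7.1]
width: 0.214
grip_force: 58.4
```

Request:
step_arm(
  motion=[
    [1,0,0,-1.5,0],
    [1,0,0,-4,0],
    [1,0,0,-8,0],
    [1,0,0,-12,0],
    [1,0,0,-15.5,0],
    [1,0,0,-15.5,0],
    [1,0,0,-15.5,0],
    [1,0,0,-15.5,0],
  ],
)

```text
time: 7.75
tool_pos: [0.5865, -0.187, 0.2887]
tcp_rot: [-2.506, -1.891, 0.002]
wrist_force: [-0.6, 0.6, -1.8]
width: 0.218
grip_force: 59.5
```

Run:
```python
from h import *
im,X=shot("wrist","w3"); s=bot.read_state(); Rm=R.from_rotvec(s["tcp_rot"]).as_matrix(); print(s["time"],s["tool_pos"],Rm.round(4),s["width"],s["grip_force"],s["wrist_force"])
L=(X-s["tool_pos"])@Rm
m=(abs(L[...,0])<.03)&(abs(L[...,1])<.03)&(L[...,2]>.012)&(L[...,2]<.13)
for a in np.arange(.01,.125,.01):
    k=m&(L[...,2]>=a)&(L[...,2]<a+.01)
    if k.sum()>5:
        v,u=np.nonzero(k); p=L[k]; print(round(a,3),k.sum(),u.mean().round(1),v.min(),v.max(),p.mean(0).round(4),p[:,:2].min(0).round(4),p[:,:2].max(0).round(4))
print(L[m][:,2].max())
t=np.array([.5433,.1659,.29])-s["tool_pos"];print(t@Rm)
```

```text
7.8 [ 0.58629338 -0.18690184  0.28801575] [[ 2.743e-01  9.616e-01 -3.700e-03]
 [ 9.617e-01 -2.743e-01  1.300e-03]
 [ 3.000e-04 -3.900e-03 -1.000e+00]] 0.21571053108768604 59.474117159843445 [-0.5458219   0.03538196 -2.35162784]
0.01 96 318.8 274 282 [ 0.0049 -0.0001  0.0172] [ 0.0027 -0.0047] [0.006  0.0044]
0.02 163 318.4 267 281 [ 0.0047 -0.0002  0.0249] [ 0.0018 -0.0049] [0.0061 0.0046]
0.03 137 318.2 260 275 [ 0.0047 -0.0003  0.0348] [ 0.0009 -0.0052] [0.0062 0.0047]
0.04 122 318.4 254 266 [ 0.0048 -0.0003  0.045 ] [ 0.0016 -0.005 ] [0.0061 0.0046]
0.05 103 318.0 248 260 [ 0.005  -0.0005  0.055 ] [ 0.0022 -0.0052] [0.0063 0.0043]
0.06 88 318.0 243 255 [ 0.0049 -0.0005  0.0649] [ 0.0015 -0.0053] [0.0063 0.0045]
0.07 79 317.9 239 247 [ 0.0051 -0.0006  0.0746] [ 0.0027 -0.0051] [0.0064 0.0041]
0.08 71 318.0 234 243 [ 0.0051 -0.0005  0.0848] [ 0.0024 -0.0053] [0.0064 0.0043]
0.09 62 317.4 230 239 [ 0.0052 -0.0009  0.095 ] [ 0.0023 -0.0055] [0.0065 0.0038]
0.1 54 317.8 227 236 [ 0.0054 -0.0007  0.1048] [ 0.0018 -0.0056] [0.0065 0.004 ]
0.11 46 317.8 223 231 [ 0.0055 -0.0007  0.1144] [ 0.0024 -0.0052] [0.0065 0.0041]
0.11923746434637746
[ 0.32748199 -0.13811307 -0.00135178]
```

View pics/w3.png

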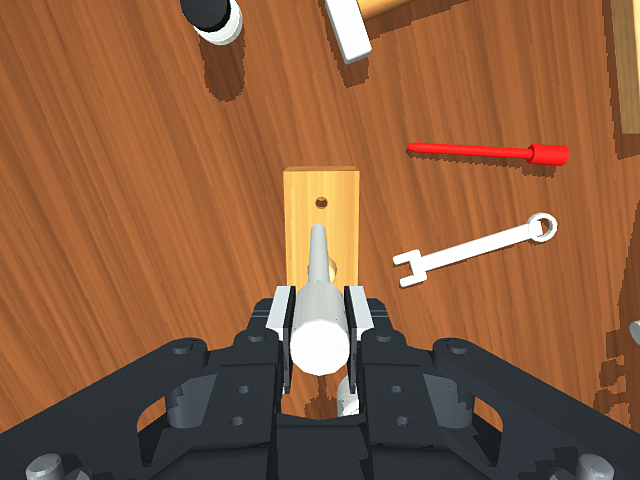

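The rod is gripped by its head and hangs straight, with its nose at (318,224), and its hole is empty. I'll carry it over the bushing next.

Request:
step_arm(
  motion=[
    [1,2,-0.8,0,0],
    [1,5,-2.1,0,0],
    [1,9,-3.8,0,0],
    [1,13,-5.5,0,0],
    [1,17,-7.2,0,0],
    [1,21,-8.9,0,0],
    [1,25,-10.5,0,0],
    [1,29,-12.2,0,0],
    [1,31.5,-13.3,0,0],
    [1,32.6,-13.7,0,0],
    [1,32.6,-13.7,0,0],
    [1,32.6,-13.7,0,0],
    [1,32.6,-13.7,0,0],
  ],
)

```text
time: 9.1
tool_pos: [0.5453, 0.1623, 0.2898]
tcp_rot: [2.509, 1.891, -0.002]
wrist_force: [0.2, -0.7, -1.8]
width: 0.215
grip_force: 59.4
```

```bash
cat > m.py <<'E'
from h import *
import sys
im,X=shot("wrist",sys.argv[1] if len(sys.argv)>1 else None); s=bot.read_state(); Rm=R.from_rotvec(s["tcp_rot"]).as_matrix(); print(s["time"],s["tool_pos"].round(4),Rm[:,2].round(4),s["grip_force"],s["wrist_force"].round(1))
L=(X-s["tool_pos"])@Rm
m=(abs(L[...,0])<.02)&(abs(L[...,1])<.02)&(L[...,2]>.012)&(X[...,2]>.134)
for a in np.arange(.02,.135,.01):
    k=m&(L[...,2]>=a)&(L[...,2]<a+.01)
    if k.sum()>5: p=L[k]; print(round(a,3),k.sum(),((p[:,1].min()+p[:,1].max())/2).round(4),p[:,0].max().round(4),np.ptp(p[:,1]).round(4))
v,u=np.nonzero(m); i=v.argmin(); print("tip",u[i],v[i],X[v[i],u[i]].round(4),"Lmax",L[m][:,2].max(),"zmin",X[m][:,2].min())
C=im.astype(int); k=(C[...,0]>C[...,2]*1.8)&(C[...,1]>C[...,2]*1.4)&(X[...,2]>.127)&(X[...,2]<.133)&(np.hypot(X[...,0]-.5433,X[...,1]-.1659)<.03)
# flange outer rim: radius-20 circle fit to the outermost points per bearing
P=X[k][:,:2]; c=P.mean(0)
from scipy.optimize import least_squares
hull=cv2.convexHull((P*1000).astype(np.float32))[:,0]/1000
f=least_squares(lambda q:np.hypot(*(hull-q[:2]).T)-q[2],[.5433,.1659,.02],loss="soft_l1",f_scale=.0005).x
print("bush",f.round(4),np.median(X[k][:,2]),"in tool",((np.array([f[0],f[1],.13])-s["tool_pos"])@Rm).round(4))
E
python3 m.py w4
```

```text
9.15 [0.5454 0.1623 0.29  ] [-4.e-04 -6.e-04 -1.e+00] 59.44864332675934 [ 0.6 -0.2 -0.8]
0.02 167 -0.0006 0.006 0.0095
0.03 142 -0.0006 0.006 0.0099
0.04 118 -0.0006 0.0061 0.0096
0.05 102 -0.0009 0.0063 0.0095
0.06 96 -0.0008 0.0062 0.0098
0.07 81 -0.0009 0.0062 0.0092
0.08 67 -0.001 0.0065 0.0096
0.09 67 -0.001 0.0066 0.0099
0.1 54 -0.0013 0.0065 0.0096
0.11 47 -0.001 0.0066 0.0093
tip 318 223 [0.5461 0.1685 0.1689] Lmax 0.12107662247893232 zmin 0.1689274561923187
bush [0.5434 0.1659 0.0195] 0.13005630223319564 in tool [ 0.003  -0.0029  0.16  ]
```

View pics/w4.png

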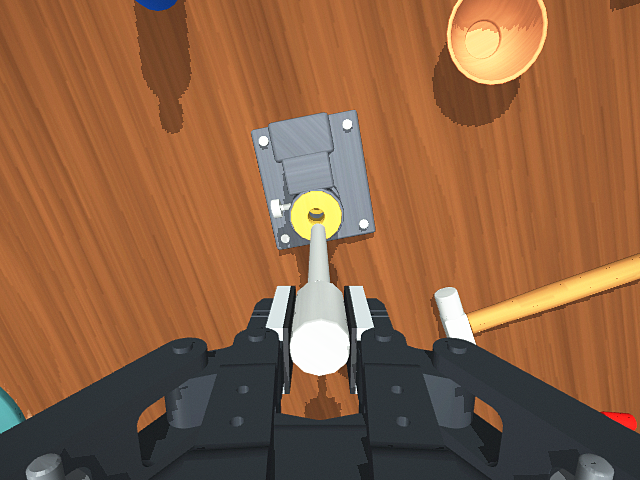

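The nose end is at (318,223) and the bore at (316,214), so a small lateral correction is needed. I'll descend to just above the flange and measure again.

Request:
step_arm(
  motion=[
    [1,0.14,-0.17,1,0],
    [1,0.14,-0.17,2,0],
    [1,0.14,-0.17,2.5,0],
    [1,0.14,-0.17,2.5,0],
    [1,0.14,-0.17,2.5,0],
    [1,0.14,-0.17,2.5,0],
    [1,0.14,-0.17,2.5,0],
  ],
)

```text
time: 9.85
tool_pos: [0.5442, 0.1657, 0.2658]
tcp_rot: [2.507, 1.892, 0.001]
wrist_force: [0.7, -0.6, -1.8]
width: 0.216
grip_force: 59.4
```

```bash
python3 m.py w5; python3 -c "
import cv2;i=cv2.imread('pics/w5.png')[170:270,250:390];cv2.imwrite('pics/w5c.png',cv2.resize(i,None,fx=5,fy=5,interpolation=cv2.INTER_CUBIC))"
```

```text
9.9 [0.5442 0.1657 0.2658] [ 9.e-04  2.e-04 -1.e+00] 59.44998800754547 [-0.5 -0.5 -2.2]
0.02 168 -0.0004 0.006 0.0095
0.03 143 -0.0005 0.0061 0.01
0.04 115 -0.0005 0.0061 0.0096
0.05 105 -0.0007 0.0061 0.0095
0.06 94 -0.0007 0.0065 0.0098
0.07 80 -0.0008 0.0063 0.0092
0.08 64 -0.0008 0.0063 0.0095
0.09 67 -0.0009 0.0066 0.0099
0.1 56 -0.0011 0.0065 0.0096
0.11 48 -0.0009 0.0066 0.0094
tip 318 223 [0.5453 0.1723 0.1463] Lmax 0.12101420115915607 zmin 0.14479653623704108
bush [0.5434 0.1659 0.0196] 0.1300134289342722 in tool [-1.000e-04 -9.000e-04  1.358e-01]
```

View pics/w5c.png

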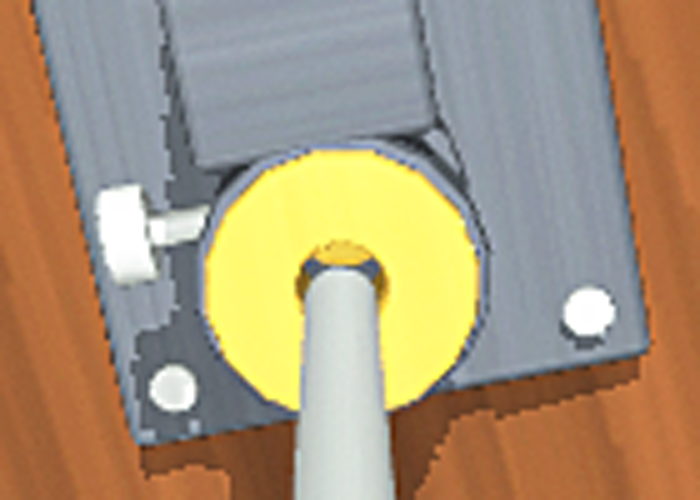

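The crop shows the nose over the bore, centred left to right, with the tip about 1.7 mm too far towards the column by measurement. I'll correct that and enter gently.

Request:
step_arm(
  motion=[
    [1,-0.16,0,0,0],
    [1,-0.16,0,0,0],
    [1,-0.16,0,0,0],
    [1,-0.16,0,0.4,0],
    [1,-0.16,0,0.8,0],
    [1,-0.16,0,1.1,0],
    [1,-0.16,0,1.4,0],
    [1,-0.16,0,1.7,0],
    [1,-0.16,0,1.7,0],
  ],
)

```text
time: 10.8
tool_pos: [0.5431, 0.1639, 0.2475]
tcp_rot: [-2.507, -1.892, 0.002]
wrist_force: [-0.6, 0.0, -1.9]
width: 0.219
grip_force: 59.4
```

```bash
python3 m.py
```

```text
10.85 [0.5433 0.164  0.2479] [-7.e-04 -2.e-04 -1.e+00] 59.448482394218445 [ 0.4 -0.  -0.9]
0.02 161 -0.0006 0.0059 0.0096
0.03 143 -0.0007 0.0061 0.01
0.04 116 -0.0006 0.0062 0.0095
0.05 105 -0.0008 0.0062 0.0098
0.06 95 -0.0009 0.0062 0.0098
0.07 80 -0.0008 0.0062 0.0096
0.08 67 -0.001 0.0063 0.0096
0.09 65 -0.0011 0.0064 0.0099
0.1 57 -0.0013 0.0065 0.0096
0.11 17 -0.0014 0.0062 0.0085
tip 315 226 [0.5419 0.1705 0.1348] Lmax 0.11310005009970733 zmin 0.13477398379229627
bush [0.5434 0.1659 0.0196] 0.13002817522426946 in tool [ 0.0019 -0.0004  0.1179]
```

Request:
step_arm(
  motion=[
    [1,0.02,0.05,0,0],
    [1,0.02,0.05,0.8,0],
    [1,0.02,0.05,1.6,0],
    [1,0.02,0.05,2.4,0],
    [1,0.02,0.05,3.2,0],
    [1,0.02,0.05,4.0,0],
    [1,0.02,0.05,4.6,0],
    [1,0.02,0.05,5.0,0],
    [1,0.02,0.05,5.0,0],
  ],
)

```text
time: 11.75
tool_pos: [0.5436, 0.164, 0.1974]
tcp_rot: [-2.507, -1.892, 0.002]
wrist_force: [0.6, 0.3, -2.0]
width: 0.218
grip_force: 59.4
```

Request:
step_arm(
  motion=[
    [1,0,0,0.4,0],
    [1,0,0,0.7,0],
    [1,0,0,1.0,0],
    [1,0,0,1.3,0],
    [1,0,0,1.6,0],
    [1,0,0,1.9,0],
    [1,0,0,1.9,0],
  ],
)

```text
time: 12.45
tool_pos: [0.5436, 0.164, 0.1786]
tcp_rot: [-2.507, -1.892, 0.002]
wrist_force: [0.2, -0.5, -1.8]
width: 0.217
grip_force: 59.4
```

Request:
step_arm(
  motion=[
    [1,0,0,0.4,0],
    [1,0,0,0.8,0],
    [1,0,0,1.2,0],
    [1,0,0,1.6,0],
    [1,0,0,2.0,0],
    [1,0,0,2.1,0],
    [1,0,0,2.1,0],
    [1,0,0,2.1,0],
    [1,0,0,2.1,0],
  ],
)

```text
time: 13.35
tool_pos: [0.5443, 0.1641, 0.1586]
tcp_rot: [2.507, 1.892, 0.001]
wrist_force: [-0.5, -1.0, -0.3]
width: 0.213
grip_force: 59.4
```

```bash
python3 m.py
python3 - <<'E'
from h import *
im,X=shot("scene"); cv2.imwrite("pics/s2c.png",cv2.resize(im[150:260,290:400,::-1],None,fx=5,fy=5,interpolation=cv2.INTER_CUBIC))
s=bot.read_state();print(s["joint_vel"].round(3))
d=np.hypot(X[...,0]-.5433,X[...,1]-.1659)
m=(d<.012)&(X[...,2]<.15);v,u=np.nonzero(m)
for z0,z1 in((.013,.02),(.02,.03),(.03,.045),(.07,.1),(.13,.15)):
    k=m&(X[...,2]>z0)&(X[...,2]<z1); print(z0,k.sum(),X[k].mean(0).round(4) if k.any() else "", X[k].min(0).round(4) if k.any() else "")
E
```

```text
13.4 [0.5443 0.1642 0.1586] [ 5.e-04  2.e-04 -1.e+00] 59.44950878620148 [ 0.5 -0.7 -1.3]
0.02 80 -0.0004 0.0059 0.0092
tip 319 271 [0.5457 0.1699 0.1342] Lmax 0.02456520339332715 zmin 0.13401401974180036
bush [0.5434 0.1664 0.0194] 0.13000475565403213 in tool [ 0.0019 -0.0015  0.0286]
[ 0.001  0.001  0.    -0.    -0.001 -0.001]
0.013 19 [0.5419 0.1656 0.0142] [0.5331 0.1563 0.0132]
0.02 0  
0.03 1 [0.5451 0.1655 0.0322] [0.5451 0.1655 0.0322]
0.07 35 [0.5459 0.1628 0.0826] [0.5387 0.1589 0.0709]
0.13 44 [0.5454 0.1633 0.1375] [0.5339 0.1543 0.13  ]
```

View pics/s2c.png

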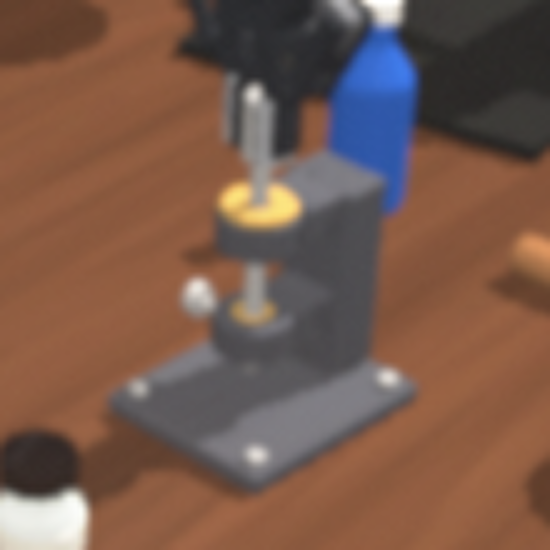

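The scene crop shows the rod through both bushings, with a hint of the nose below the lower boss at crop (250,370). I'll lower it a few mm more so there is clear margin and the nose can be confirmed.

Request:
step_arm(
  motion=[
    [1,0,0,0.2,0],
    [1,0,0,0.4,0],
    [1,0,0,0.4,0],
    [1,0,0,0.4,0],
    [1,0,0,0.4,0],
    [1,0,0,0.4,0],
    [1,0,0,0.4,0],
  ],
)

```text
time: 14.15
tool_pos: [0.5441, 0.1641, 0.1543]
tcp_rot: [2.508, 1.892, 0.0]
wrist_force: [-0.2, -0.1, -2.1]
width: 0.217
grip_force: 59.5
```

Run:
```python
from h import *
im,X=shot("scene"); s=bot.read_state();print(s["tool_pos"],s["joint_vel"].round(3),s["grip_force"],s["wrist_force"])
d=np.hypot(X[...,0]-.5433,X[...,1]-.1659)
m=(d<.009)&(X[...,2]<.044)&(X[...,2]>.016)
print(X[m].round(4),np.argwhere(m),im[m])
print(im[221:228,337:344].mean(-1).round())
```

```text
[0.54410386 0.1641236  0.15438219] [-0.     0.    -0.001 -0.    -0.001  0.   ] 59.44982886314392 [ 0.46060309 -0.42485982 -1.75493864]
[[0.5433 0.1635 0.0324]
 [0.5447 0.1661 0.0317]
 [0.547  0.1674 0.0321]
 [0.5422 0.1652 0.0279]
 [0.5478 0.1621 0.0319]] [[223 339]
 [223 340]
 [223 341]
 [224 339]
 [224 340]] [[114 110 109]
 [115 111 110]
 [104 101 101]
 [118 114 113]
 [120 115 114]]
[[ 78.  80.  82.  83.  82.  81.  79.]
 [ 84.  89.  94.  96.  91.  84.  82.]
 [ 91. 101. 111. 112. 102.  91.  88.]
 [ 93. 103. 115. 116. 105.  94.  90.]
 [ 92.  98. 105. 106.  98.  92.  90.]
 [ 91.  93.  93.  94.  92.  91.  91.]
 [ 90.  91.  90.  91.  91.  91.  90.]]
```

The nose shows below the lower boss at z≈0.028, about 16 mm above the base plate. Forces are only the rod's weight and the arm is still, so I'll hand in.

```bash
python3 -c "
from workcell import bot
print(bot.finish_job())"
```

```text
the job is handed in; nothing more can be done
None
```

I pushed the upper bushing fully home (its top measures 130 mm) and threaded the guide rod through both bushings; the arm is still holding it upright and still, with the nose about 17 mm below the lower boss and 16 mm above the base plate, the head about 23 mm off the upper bushing, and the job handed in at about 14 s.

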